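# Snap a stroke-limiting clip onto a hydraulic cylinder rod

## Task

Fit the red stroke-limiting clip to the hydraulic cylinder: with its rib upward, press it down over the middle of the bare rod until both arms snap past the rod's widest point and it sits fully home. Then slide it along the rod until it bears against the face of the gland, give it a steady, light push there, and let go with no gap left. Feel your way and use no brute force on clip or gland, and leave the other clips, the drill and the spanner where they are.

Things in the scene. Friction and masses are not known exactly. Their poses are not given: they have to be found in the camera images.
- clip_red_rib (a point): Middle of the finger rib of the red plastic clip: the place to grip it. The rib is 12 mm thick, 40 mm long and stands free from 18 to 44 mm above the bore axis; this point is 30 mm above that axis. x runs along the rib and the bore, z up the rib. At the start the clip stands on the bench on its arm tips, rib upward.
- clip_red: Red push-on C-shaped stroke stop, 40 mm long, 35 wide, 64 high, about 65 g, both ends alike. Origin: mid-length on the axis of its 25 mm bore, 20 mm above its arm tips; x along the bore, z up to the rib. The mouth points down: two sprung arms 18.5 mm apart at their inner beads (9 mm below the axis), flaring to 29 mm at the tips. The back tops out 18 mm above the axis.
- rod_mid (a point): Middle of the bare chromed rod, on its axis, 75 mm above the bench; 25 mm in diameter, level, bare for 75 mm either side. x: along it towards the gland. As the clip is pressed on, the push climbs to 13 to 20 N, drops to nothing as the arms snap past, then climbs steeply once its back sits on the rod; over 30 N overloads it. Snapped on, it slides with 1 to 8 N of drag.
- gland: Round aluminium gland nut, 51 mm across, where the rod enters the barrel. Origin: centre of its flat face, on the rod's axis; x points into the barrel, away from the bare rod. A clip that is home has its centre 20 mm before this point. The soft wiper seal in the face wants a light bearing push of about 10 N (at least 6 N beyond the sliding drag); over 15 N marks it.
- cylinder: The whole hydraulic cylinder, fixed in a black cradle 85 mm wide that lies on the bench: dark barrel 55 mm in diameter with two yellow-capped ports on top (49 mm above the axis), gland, rod and a 44 mm wide grey clevis at the rod's far end. Origin: on the bench under rod_mid; x along the rod towards the gland, z up.
- clip_blue: A blue clip like the red one but 28 mm long. Not to be moved. Origin on its bore axis, x along the bore.
- clip_yellow: A yellow clip like the red one but 58 mm long. Not to be moved. Origin on its bore axis, x along the bore.
- drill: Black and yellow cordless drill lying on its side, about 180 mm along its chuck, 200 mm across to its battery and 65 mm high. Not to be moved. Origin on the bench under its motor barrel; x towards the chuck.
- spanner: Steel spanner, 190 mm long, lying on the bench. Not to be moved. Origin on the bench near its middle, x along it.
Not all that is in view belongs to the job. Several things have the shape of the clip_red; the one meant has the colours described above.

How it is judged (in metres and radians):
On the way, in this order (a step that is already met when the one before it is completed fails the run):
1. the clip is snapped home on the bare rod (bore within 2 mm sideways and 2.5 mm in height of the rod's axis) with at least 10 mm of rod between it and the gland (y of clip_red in the frame of gland between -0.002 and 0.002 m and z of clip_red in the frame of gland between -0.0025 and 0.0025 m and angle between the x axis of clip_red and the x axis of gland, either way round below 0.06 rad and angle between clip_red's own z axis and vertical below 0.3 rad and x of clip_red in the frame of gland between -0.125 and -0.03 m), for 0.2 s.
2. the clip, still seated on the rod, is pushed against the gland face with 6 N or more (y of clip_red in the frame of gland between -0.002 and 0.002 m and z of clip_red in the frame of gland between -0.0025 and 0.0025 m and angle between the x axis of clip_red and the x axis of gland, either way round below 0.06 rad and angle between clip_red's own z axis and vertical below 0.3 rad and contact force between clip_red and gland above 6 N), for 0.2 s.
At the end, for the whole second after the job is handed in: The red clip is seated on the rod (bore within 2 mm sideways and 2.5 mm in height of the rod's axis, in line within 0.06 rad), rib within 0.3 rad of upright, its end within 1.6 mm of the gland face, and at rest (y of clip_red in the frame of gland between -0.002 and 0.002 m and z of clip_red in the frame of gland between -0.0025 and 0.0025 m and angle between the x axis of clip_red and the x axis of gland, either way round below 0.06 rad and angle between clip_red's own z axis and vertical below 0.3 rad and x of clip_red in the frame of gland between -0.0216 and -0.0175 m and linear speed of clip_red below 0.01 m/s); the robot touches nothing.
It fails at once if the clip is forced against the gland with over 24 N in all (the forces on its end face added up, friction included; about a 16 N push) (contact force between clip_red and gland above 24 N).
It fails at once if the clip is forced against the cylinder with over 45 N in all (the contact forces of its arms and back added up) (contact force between clip_red and cylinder above 45 N).
It fails at once if the blue clip, the yellow clip, the drill or the spanner is moved over 15 mm (distance of any of clip_blue, clip_yellow, drill, spanner from where it was at the start of the episode above 0.015 m).
It also fails if it takes over 61 s, if anything falls off the work surface, if the arm or the gripper's body presses on something with over 40 N, if the wrist force passes 120 N, or if a joint passes its speed limit or range.

## Robot

A 6-joint arm with a two-finger parallel gripper is mounted at the origin on the work surface. World frame = base frame: x ahead of the robot, y to its left, z up, the work surface at z = 0. Lengths are in mm, angles in rad, forces in N, time in s.
With the tool pointing down it reaches from about 275 to 750 mm from the base axis. Payload 10.2 kg.
Tool frame: the origin (TCP) lies at the very end of the fingers, on their centre line; the grasp point (between the pads) lies 19 mm behind it; z points along the fingers, y is the line along which they close (so a half turn about z gives the same grasp; the last joint's range is limited). The gripper opens to 85 mm and grips with 20 to 120 N. Pads are 22 mm wide; open, the fingers measure 114 mm over their backs; the gripper's body (76 mm by 85 mm) begins 54 mm behind the grasp point. The pads swing forward as they close: fully open they stand 13 mm farther back than shut.
Start: joints at [1.074, 0.313, 1.498, -0, 1.331, -0.223], TCP at [141.968, 505.446, 231.294] pointing down, gripper open.
Joint ranges: [-2.94, 2.94], [-0.97, 2.17], [0.19, 2.56], [-1.23, 4.37], [0.02, 3.11], [-2.88, 2.88]. Speed limits (rad/s): [2.39, 2.39, 3.01, 3.14, 3.14, 3.14].

## Interface

Orientations are given as a unit quaternion [w, x, y, z].
In Python, from rig import ctrl, vision gives the robot as it stands. The module is installed in compiled form; this text tells all that it offers.
- The arm moves only by the tool play_rows, never from a script. Its arguments are lists of equal length, an entry for each row: "translation": the shift along the tool's x, y, z in m, a list of three; "rotation": the turn, a rotation vector about the tool's x, y, z in rad, a list of three; "gripper": the gripper's target within -1 to 1 (shut at 1, half-way at 0, fully open at -1). A call has 1 to 10 rows; each row is the pose to reach, as a shift and turn from the pose commanded when the call began, along the tool's axes at that moment; what a row does not reach only later rows make up. A row lasts 1/8 s, in which the tool goes at most 62.5 mm and 10.7 degrees, less where a joint would pass 70% of its speed; a pose out of reach is approached as far as the arm can. A call with a gripper value outside its range is refused whole. The fingers move at their own pace and stop on an object; "force" is the grip in N (left out, the last holds). Time passes only in rows, so rows that repeat a pose let the fingers close. It gives the time, the measured TCP pose, the force, the opening and the grip force at its end, in the units of the state.
- ctrl.sense(): the state, without advancing time (a new reading comes with each control period).
- vision.capture(name): name is "scene" or "top" or "wrist"; returns a dict with "pixels" (420x560x3 uint8, red, green, blue), "vfov" (degrees; the focal length in pixels is half the picture's height over the tangent of half this angle, whatever the lens; pixels are square), "cx", "cy" (the principal point, pixels), "k1" (the pictures are not rectified: a ray, as slopes to the right and down, at radius r is drawn at 1 + k1 r^2 times it, then the intrinsics apply), "rvec" (rotation vector, rad) and "tvec" (3), from world to camera coordinates, as OpenCV has them; the wrist camera has in their place "mount" (4x4, takes a point from camera to tool coordinates, whose origin is the TCP and whose axes are the flange's). Camera axes: x right, y down, z forward; pixel columns grow to the right and rows downward; lengths in mm; the calibration is good to about 2 mm. A picture is of the moment at which its call begins: read the wrist's pose just before it. There is no depth.
- ctrl.finish_job(): hands the job in; it is judged then, once.
The state is a dict: "time_s": time; "joints": joint angles; "dq": joint speeds; "tau": joint torques, N m; "eef_pos": TCP position; "ee_rot": TCP orientation; "force": force on the tool from outside, world axes, zero at the start; "wrist_torque": the same for the moment, N m; "grip_width": opening from 0.0 (shut) to 1.0 (fully open); "grip_force": force on a finger pad.
Only numpy, scipy, OpenCV 4.12 (cv2) and the standard library are available. Lean on these libraries where they do the work, as an engineer would, in place of code of your own. Each camera call takes 0.05 s, during which the arm holds its last target. There are 200 camera calls.

## Working session

There is one attempt and no reset: what is moved stays moved. The work goes in short steps, Python scripts to look and compute and a tool call to move; the robot and the scene stay as the last step left them, time stands still between calls to the robot, and variables do not carry over. Pictures are saved under pics/ and viewed, at most 10 in all, crops included, and the job is handed in when it is done.

Besides the shell and the picture viewer there is one more tool, called after ">>>" in YAML: its name, and indented under it one key for each argument. play_rows: Moves the arm, as the interface text tells. Its arguments: {"type":"object","properties":{"translation":{"type":"array"},"rotation":{"type":"array"},"gripper":{"type":"array"},"force":{"type":"number"}},"required":["translation","rotation","gripper"]}

```bash
mkdir -p pics; cat > h.py <<'E'
import numpy as np, cv2
from scipy.spatial.transform import Rotation as R
from rig import ctrl, vision
def K(c):
    H,W=c["pixels"].shape[:2]; f=H/2/np.tan(np.radians(c["vfov"])/2); return f
def ray(c,uv,st=None):
    f=K(c); d=np.array([(uv[0]-c["cx"])/f,(uv[1]-c["cy"])/f]); s=d.copy()
    for _ in range(20): s=d/(1+c["k1"]*(s@s))
    v=np.array([s[0],s[1],1.])
    if "mount" in c:
        M=np.array(c["mount"]); Rt=R.from_quat(np.roll(st["ee_rot"],-1)).as_matrix()
        o=Rt@M[:3,3]+st["eef_pos"]; return o,Rt@M[:3,:3]@v
    Rm=R.from_rotvec(np.ravel(c["rvec"])).as_matrix(); return -Rm.T@np.ravel(c["tvec"]),Rm.T@v
def atz(c,uv,z,st=None):
    o,v=ray(c,uv,st); return o+v*(z-o[2])/v[2]
def meet(r1,r2):
    A=np.array([r1[1],-r2[1]]).T; t=np.linalg.lstsq(A,r2[0]-r1[0],rcond=None)[0]
    a=r1[0]+t[0]*r1[1]; b=r2[0]+t[1]*r2[1]; return (a+b)/2,np.linalg.norm(a-b)
def save(c,n,crop=None,s=1):
    p=c["pixels"][:,:,::-1]
    if crop: p=p[crop[1]:crop[3],crop[0]:crop[2]]
    cv2.imwrite("pics/"+n,cv2.resize(p,None,fx=s,fy=s,interpolation=cv2.INTER_CUBIC))
E
python3 - <<'E'
from h import *
import pickle
st=ctrl.sense(); print(st)
d={n:vision.capture(n) for n in("scene","top","wrist")}
pickle.dump((st,d),open("c0.pkl","wb"))
for n in d: save(d[n],n+"0.png",s=1.4); print(n,{k:v for k,v in d[n].items() if k!="pixels"})
E
```

```text
{'time_s': 0.0, 'joints': array([ 1.07358727e+00,  3.13447176e-01,  1.49846247e+00,  2.91376165e-05,
        1.33101076e+00, -2.23412329e-01]), 'dq': array([-5.69280367e-04, -8.61016567e-04, -2.85933806e-04,  1.84533799e-05,
        2.95668387e-03, -3.38776100e-04]), 'tau': array([ 2.92944105e-04, -4.12267220e+01, -2.59746587e+01, -1.52789680e-04,
        4.13042813e-03,  5.21182670e-06]), 'eef_pos': array([141.8339091 , 505.20004741, 230.7269708 ]), 'ee_rot': array([-2.47301410e-04,  1.36474567e-01,  9.90643352e-01, -6.16260406e-04]), 'force': array([0.15930906, 0.80089398, 0.57083909]), 'wrist_torque': array([-0.02471669, -0.04125793,  0.03025082]), 'grip_force': 0.0, 'grip_width': 1.0003644603908264}
scene {'vfov': 44.32330516861337, 'cx': 278.802056273281, 'cy': 206.95995312302935, 'k1': -0.0740352494475399, 'rvec': array([ 0.88324382,  2.47610531, -1.17377178]), 'tvec': array([ 524.92354348, -143.99208994, 1293.39183914])}
top {'vfov': 54.15333791152042, 'cx': 280.38056025665105, 'cy': 206.10965041030937, 'k1': -0.0880505408360868, 'rvec': array([ 2.18022741, -2.01347996,  0.23587914]), 'tvec': array([-156.05954735,  592.52160131,  778.74452054])}
wrist {'vfov': 70.16673548713054, 'cx': 278.6791475033461, 'cy': 213.24433726677913, 'k1': 0.019052591191069893, 'mount': array([[ 1.19603433e-03, -9.51224378e-01, -3.08497574e-01,
         8.04407987e+01],
       [ 9.99998943e-01,  8.82660505e-04,  1.15535713e-03,
        -6.72381465e-01],
       [-8.26705242e-04, -3.08498629e-01,  9.51224428e-01,
        -1.42418030e+02],
       [ 0.00000000e+00,  0.00000000e+00,  0.00000000e+00,
         1.00000000e+00]])}
```

View pics/scene0.png

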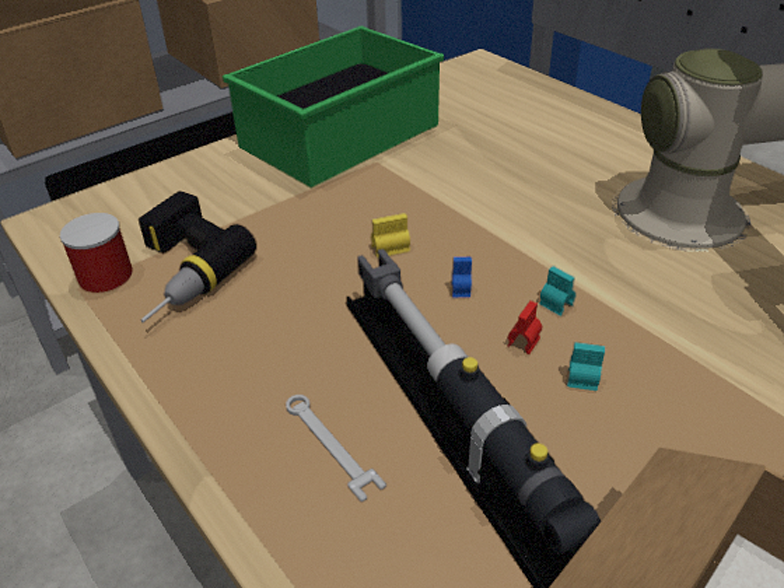

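View pics/top0.png

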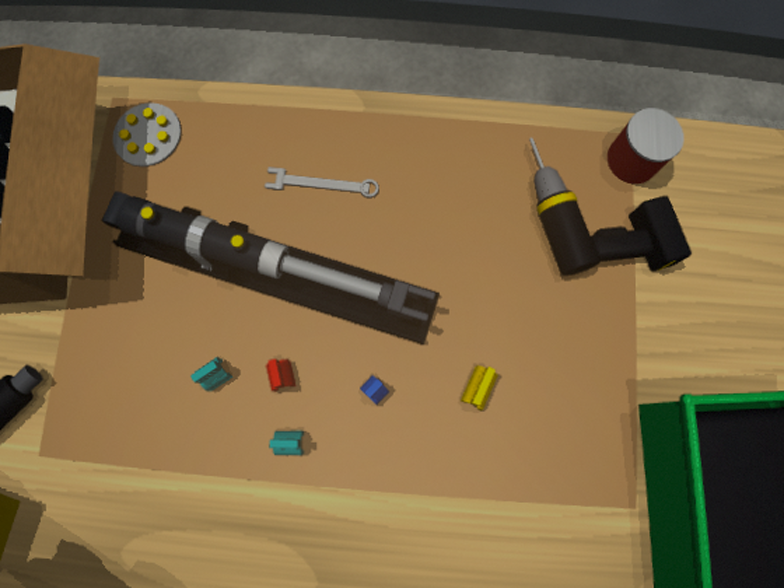

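The scene view shows the red clip at about (525,328) and the gland at (447,362). In the top view the clip is at (281,375) and the rod runs from (283,265) to (382,293). I'll enlarge both.

```bash
python3 - <<'E'
from h import *
import pickle
st,d=pickle.load(open("c0.pkl","rb"))
a=d["top"]["pixels"][165:285,175:315,::-1]; b=d["scene"]["pixels"][170:290,245:395,::-1]
f=lambda x,s:cv2.resize(x,None,fx=s,fy=s,interpolation=cv2.INTER_CUBIC)
cv2.imwrite("pics/topc.png",f(a,5)); cv2.imwrite("pics/scenec.png",f(b,5))
E
```

```text
(no output)
```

View pics/topc.png

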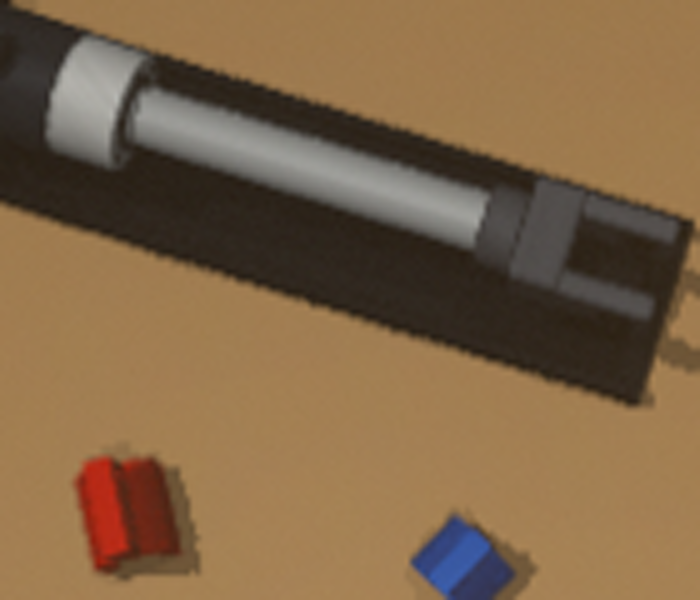

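View pics/scenec.png

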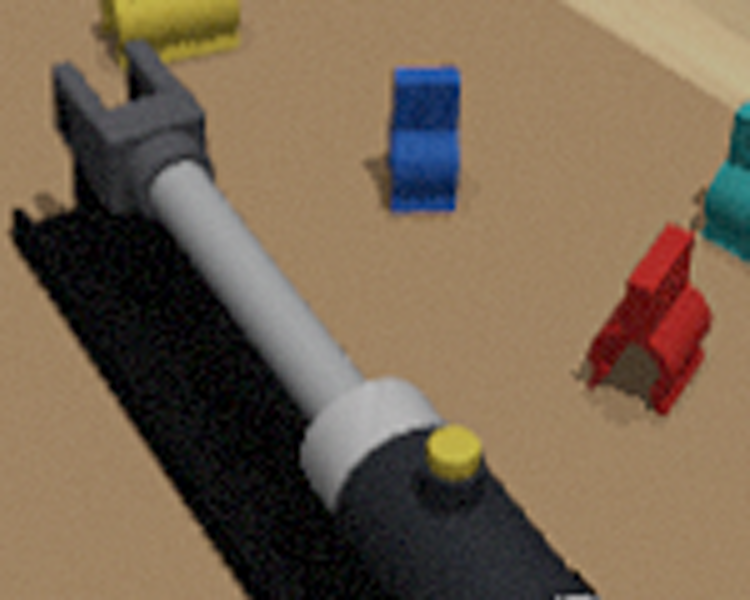

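The top crop shows the rod axis running from (140,115) to (482,219) and the rib top centred at (106,514). In the scene crop the rib top is centred at about (663,260).

```bash
python3 - <<'E'
from h import *
import pickle
st,d=pickle.load(open("c0.pkl","rb"))
T=lambda x,y:((x+.5)/5-.5+175,(y+.5)/5-.5+165)
S=lambda x,y:((x+.5)/5-.5+245,(y+.5)/5-.5+170)
t,s=d["top"],d["scene"]
print("cams",ray(t,(0,0))[0],ray(s,(0,0))[0])
print("rib meet",meet(ray(t,T(106,514)),ray(s,S(663,260))))
for p in [(80,480),(108,458),(133,553),(100,570),(106,514)]: print("rib",atz(t,T(*p),64))
for p in[(668,228),(692,235),(632,285),(658,290)]: print("ribS",atz(s,S(*p),64))
a=atz(t,T(140,115),75);b=atz(t,T(482,219),75);print("rodT",a,b,np.degrees(np.arctan2(*(a-b)[1::-1])))
a=atz(s,S(340,400),75);b=atz(s,S(180,180),75);print("rodS",a,b,np.degrees(np.arctan2(*(a-b)[1::-1])))
print("gland top edge",[atz(t,T(*p),z) for p,z in [((148,55),100),((118,168),60)]])
print(R.from_quat(np.roll(st["ee_rot"],-1)).as_matrix())
E
```

```text
cams [ 411.59877286 -119.9334084   893.35428937] [1075.95855803  531.00458302  727.65940675]
rib meet (array([464.91070339,  52.05497284,  58.14189255]), np.float64(1.0453115209987411))
rib [476.88049043  63.41860965  64.        ]
rib [486.67758665  53.14296788  64.        ]
rib [449.62949621  38.51908261  64.        ]
rib [441.77937706  50.97496491  64.        ]
rib [464.18571029  51.23500069  64.        ]
ribS [455.12666096  44.08774796  64.        ]
ribS [451.04600559  53.05716401  64.        ]
ribS [490.42677239  58.21125509  64.        ]
ribS [484.91483341  66.6169444   64.        ]
rodT [627.85929292  55.14674511  75.        ] [595.16866419 -89.89505875  75.        ] 77.29847876817983
rodS [625.37321068  41.37050239  75.        ] [591.49334592 -92.65015975  75.        ] 75.8130895385837
gland top edge [array([646.54062351,  49.66955847, 100.        ]), array([608.17080277,  64.77772506,  60.        ])]
[[-9.62749263e-01  2.70394941e-01 -6.58182740e-04]
 [ 2.70395551e-01  9.62748625e-01 -1.15348784e-03]
 [ 3.21767250e-04 -1.28848925e-03 -9.99999118e-01]]
```

>>> play_rows:
  translation:
    - [-0.03,-0.02,0]
    - [-0.08,-0.06,0.01]
    - [-0.13,-0.1,0.015]
    - [-0.18,-0.145,0.02]
    - [-0.23,-0.185,0.03]
    - [-0.28,-0.225,0.04]
    - [-0.33,-0.265,0.045]
    - [-0.38,-0.305,0.05]
    - [-0.415,-0.335,0.055]
    - [-0.434,-0.348,0.061]
  rotation:
    - [0,0,0.1]
    - [0,0,0.27]
    - [0,0,0.45]
    - [0,0,0.63]
    - [0,0,0.81]
    - [0,0,0.99]
    - [0,0,1.17]
    - [0,0,1.35]
    - [0,0,1.53]
    - [0,0,1.71]
  gripper: [-1,-1,-1,-1,-1,-1,-1,-1,-1,-1]

```text
time_s: 1.4
eef_pos: [466.9, 50.4, 169.8]
ee_rot: [0.0, 0.84, 0.543, -0.0]
force: [0.5, 0.5, -0.1]
grip_width: 0.997
grip_force: 0.0
```

>>> play_rows:
  translation:
    - [0,0,0]
    - [0,0,0]
    - [0,0,0]
    - [0,0,0]
    - [0,0,0]
    - [0,0,0]
    - [0,0,0]
  rotation:
    - [0,0,0.17]
    - [0,0,0.35]
    - [0,0,0.52]
    - [0,0,0.68]
    - [0,0,0.79]
    - [0,0,0.79]
    - [0,0,0.79]
  gripper: [-1,-1,-1,-1,-1,-1,-1]

```text
time_s: 2.28
eef_pos: [465.6, 53.1, 170.2]
ee_rot: [-0.0, 0.983, 0.184, -0.0]
force: [0.4, -0.3, 0.0]
grip_width: 1.0
grip_force: 0.0
```

```bash
python3 - <<'E'
from h import *
import pickle
st=ctrl.sense(); c=vision.capture("wrist"); pickle.dump((st,c),open("c1.pkl","wb"))
Rt=R.from_quat(np.roll(st["ee_rot"],-1)).as_matrix()
print(st["time_s"],st["eef_pos"],np.degrees(np.arctan2(Rt[1,0],Rt[0,0])),st["joints"],st["force"])
save(c,"w1.png",s=1.4)
E
```

```text
2.275 [465.63958162  53.07191376 170.20435994] 21.198307377488597 [-1.37275984e-01  2.50729940e-01  1.74953359e+00 -2.93149655e-05
  1.14157440e+00  1.06355230e+00] [ 0.36801971 -0.25027306  0.00238311]
```

View pics/w1.png

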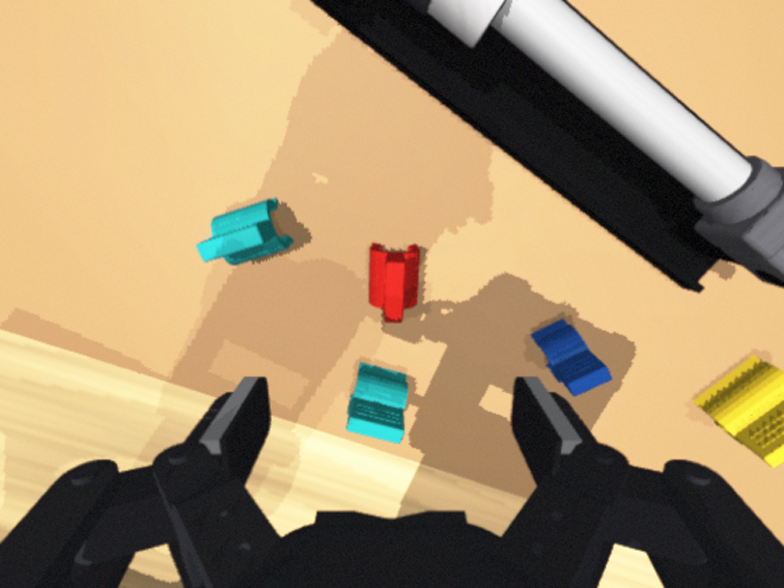

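The wrist view shows the red rib top from about (397,264) to (395,321), with the rod at upper right from (525,15) to (730,185).

```bash
python3 - <<'E'
from h import *
import pickle
st,c=pickle.load(open("c1.pkl","rb"))
W=lambda x,y:((x+.5)/1.4-.5,(y+.5)/1.4-.5)
Rt=R.from_quat(np.roll(st["ee_rot"],-1)).as_matrix()
for p in[(397,264),(395,321),(388,262),(407,262),(386,321),(405,321)]:
    q=atz(c,W(*p),64,st); print(q, Rt.T@(q-st["eef_pos"]))
save(c,"w1c.png",(245,160,320,240),7.5)
E
```

```text
[484.97338047  56.63091129  64.        ] [ 19.33663444   3.68304751 106.19961413]
[450.03368538  44.19995516  64.        ] [-17.73384398   2.63876751 106.20814187]
[484.14659252  62.17797028  64.        ] [ 20.57159153  -1.78763093 106.19985774]
[488.3310633   51.43128557  64.        ] [ 20.58694869   9.74496595 106.19874883]
[447.95807212  49.52762653  64.        ] [-17.74253966  -3.07893979 106.2086919 ]
[452.3400465   38.28086217  64.        ] [-17.7238704    8.99131532 106.2075307 ]
```

View pics/w1c.png

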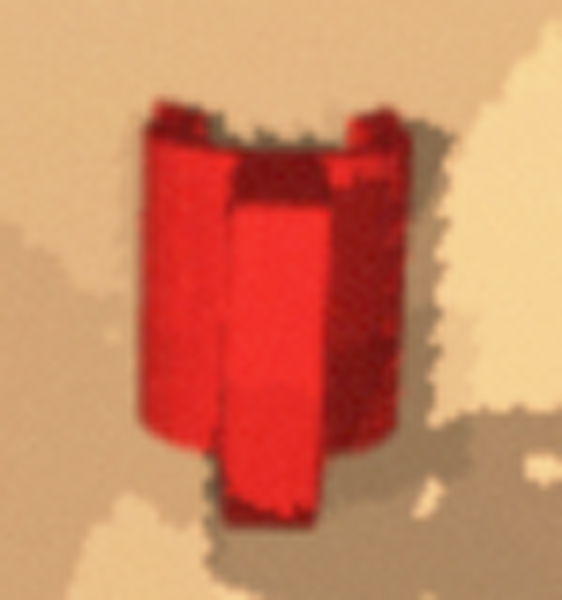

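The crop shows the rib top corners at (232,205), (330,207), (317,515) and (222,512). That puts the rib about 1.6° off the tool and 2 mm to +y.

>>> play_rows:
  translation:
    - [0.001,0.002,0.04]
    - [0.001,0.002,0.08]
    - [0.001,0.002,0.115]
    - [0.001,0.002,0.129]
    - [0.001,0.002,0.129]
    - [0.001,0.002,0.129]
    - [0.001,0.002,0.129]
    - [0.001,0.002,0.129]
    - [0.001,0.002,0.129]
    - [0.001,0.002,0.129]
  rotation:
    - [0,0,0.028]
    - [0,0,0.028]
    - [0,0,0.028]
    - [0,0,0.028]
    - [0,0,0.028]
    - [0,0,0.028]
    - [0,0,0.028]
    - [0,0,0.028]
    - [0,0,0.028]
    - [0,0,0.028]
  gripper: [-1,-1,-1,-1,0,0.5,1,1,1,1]
  force: 60

```text
time_s: 3.58
eef_pos: [467.7, 51.5, 41.9]
ee_rot: [0.0, 0.986, 0.169, 0.001]
force: [-0.3, 0.9, 5.8]
grip_width: 0.128
grip_force: 61.7
```

>>> play_rows:
  translation:
    - [0,0,0]
    - [0,0,0]
    - [0,0,0]
  rotation:
    - [0,0,0]
    - [0,0,0]
    - [0,0,0]
  gripper: [1,1,1]

```text
time_s: 3.95
eef_pos: [467.7, 51.5, 41.9]
ee_rot: [0.0, 0.986, 0.169, 0.0]
force: [-1.1, 0.1, 5.9]
grip_width: 0.122
grip_force: 61.7
```

>>> play_rows:
  translation:
    - [0,0,-0.03]
    - [0,0,-0.075]
    - [0,0,-0.115]
    - [0.02,0.02,-0.125]
    - [0.045,0.045,-0.125]
    - [0.075,0.075,-0.125]
    - [0.1,0.1,-0.125]
    - [0.112,0.113,-0.125]
    - [0.112,0.113,-0.125]
    - [0.112,0.113,-0.125]
  rotation:
    - [0,0,0]
    - [0,0,0]
    - [0,0,-0.1]
    - [0,0,-0.27]
    - [0,0,-0.44]
    - [0,0,-0.61]
    - [0,0,-0.78]
    - [0,0,-0.93]
    - [0,0,-1.0]
    - [0,0,-1.0]
  gripper: [1,1,1,1,1,1,1,1,1,1]

```text
time_s: 5.2
eef_pos: [610.5, -17.7, 165.9]
ee_rot: [-0.0, 0.784, 0.621, -0.0]
force: [-0.6, 0.0, -0.8]
grip_width: 0.125
grip_force: 60.8
```

>>> play_rows:
  translation:
    - [0,0,0]
    - [0,0,0]
  rotation:
    - [0,0,0]
    - [0,0,0]
  gripper: [1,1]

```text
time_s: 5.45
eef_pos: [610.5, -17.6, 166.4]
ee_rot: [0.0, 0.784, 0.621, 0.0]
force: [-0.1, -0.3, -0.1]
grip_width: 0.125
grip_force: 60.8
```

```bash
python3 - <<'E'
from h import *
import pickle
st=ctrl.sense(); c=vision.capture("wrist"); t=vision.capture("top"); s=vision.capture("scene");pickle.dump((st,c,t,s),open("c2.pkl","wb"))
Rt=R.from_quat(np.roll(st["ee_rot"],-1)).as_matrix()
print(st["time_s"],st["eef_pos"],np.degrees(np.arctan2(Rt[1,0],Rt[0,0])),st["joints"],st["force"])
save(c,"w2.png",s=1.4)
E
```

```text
5.45 [610.51546687 -17.55161707 166.39896731] 76.7280739550553 [-2.20307159e-01  5.53301682e-01  1.31284754e+00 -4.84839675e-05
  1.27537495e+00  1.13457614e-02] [-0.07778018 -0.27324294 -0.05146417]
```

View pics/w2.png

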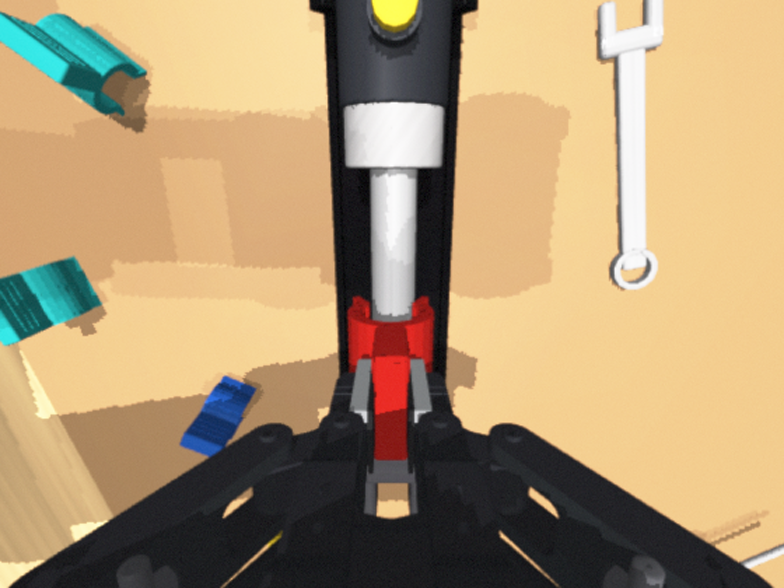

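The wrist view shows the clip hanging straight over the rod. The rod edges are at about (371..417) in row 200, the clip edges at (349..433) in row 330, and the gland face at row 167.

```bash
python3 - <<'E'
from h import *
import pickle
st,c,t,s=pickle.load(open("c2.pkl","rb"))
Rt=R.from_quat(np.roll(st["ee_rot"],-1)).as_matrix()
P=c["pixels"].astype(int); g=P.min(2); red=(P[...,0]>70)&(P[...,1]<P[...,0]*.4)
tl=lambda u,v,z:Rt.T@(atz(c,(u,v),z,st)-st["eef_pos"])
for v in range(126,222,10):
    x=np.where(g[v,255:315]>75)[0]+255; l,r=tl(x[0]-.5,v,75),tl(x[-1]+.5,v,75); print("rod",v,x[0],x[-1],(l+r)[:2]/2,r[1]-l[1])
for v in range(214,268,5):
    x=np.where(red[v,235:320])[0]+235
    if len(x): l,r=tl(x[0]-.5,v,144),tl(x[-1]+.5,v,144); print("clip",v,x[0],x[-1],(l+r)[:2]/2,r[1]-l[1])
for v in range(285,328,8):
    x=np.where(red[v,255:305])[0]+255
    if len(x): l,r=tl(x[0]-.5,v,188),tl(x[-1]+.5,v,188); print("rib",v,x[0],x[-1],(l+r)[:2]/2,r[1]-l[1])
for v in range(105,130): print(v,g[v,281],g[v,255],g[v,305],end="; ")
print("gland face top",tl(281,119.5,100.5),"clip far",tl(281,220,154))
E
```

```text
rod 126 265 297 [71.63532648  0.39436288] 24.746271290577
rod 136 265 297 [64.38051825  0.42095448] 25.001093008095694
rod 146 265 297 [56.97262902  0.44803251] 25.260229926177097
rod 156 265 296 [49.40742617  0.08894187] 24.750449356718526
rod 166 265 296 [41.68140301  0.11296818] 25.01040286135429
rod 176 265 296 [33.79010512  0.13744748] 25.274845719855165
rod 186 265 296 [25.72920635  0.16239116] 25.54388693573492
rod 196 265 296 [17.49423963  0.18781097] 25.817639510291592
rod 206 266 295 [9.08063115 0.21375182] 24.465367188450013
rod 216 266 294 [ 0.48296728 -0.17197324] 23.906911444541738
clip 214 252 306 [24.73475619 -1.09627895] 31.887533522207235
clip 219 250 308 [21.66889658 -1.09162603] 34.39179501867719
clip 224 248 309 [18.56934741 -1.37983917] 36.33702971997255
clip 229 248 309 [15.43618031 -1.37666809] 36.53599311342934
clip 234 248 309 [12.26865366 -1.37346111] 36.73674755952325
clip 239 249 309 [ 9.06655469 -1.07243869] 36.34375825435447
clip 244 249 309 [ 5.82888379 -1.06751125] 36.54487075305536
clip 249 249 309 [ 2.55543148 -1.06253141] 36.74781551922569
clip 254
[... 355 characters left out ...]
5
rib 309 268 290 [-8.1509326  -1.08636669] 10.8739389938486
rib 317 268 290 [-12.60834512  -1.0796189 ] 10.975609274740457
rib 325 267 290 [-17.14833156  -1.3135805 ] 11.56052535411299
105 248 205 224; 106 248 207 222; 107 249 207 221; 108 249 209 222; 109 250 207 222; 110 250 209 221; 111 250 209 221; 112 250 210 221; 113 250 212 222; 114 251 210 221; 115 250 206 221; 116 250 207 222; 117 249 203 218; 118 233 176 188; 119 160 112 123; 120 147 37 40; 121 189 19 16; 122 191 17 17; 123 193 12 7; 124 199 19 16; 125 233 14 13; 126 250 17 13; 127 251 19 7; 128 251 21 11; 129 251 26 11; gland face top [76.51967102  0.19155958 65.8954911 ] clip far [ 2.45393222e+01 -8.46171766e-03  1.23978477e+01]
```

>>> play_rows:
  translation:
    - [0.0014,0.0014,0.015]
    - [0.0014,0.0014,0.032]
    - [0.0014,0.0014,0.044]
    - [0.0014,0.0014,0.048]
    - [0.0014,0.0014,0.048]
  rotation:
    - [0,0,0]
    - [0,0,0]
    - [0,0,0]
    - [0,0,0]
    - [0,0,0]
  gripper: [1,1,1,1,1]

```text
time_s: 6.22
eef_pos: [612.3, -16.6, 118.2]
ee_rot: [-0.0, 0.784, 0.621, -0.0]
force: [-0.0, -0.3, -0.2]
grip_width: 0.122
grip_force: 60.9
```

>>> play_rows:
  translation:
    - [0,0,0.002]
    - [0,0,0.004]
    - [0,0,0.006]
    - [0,0,0.008]
  rotation:
    - [0,0,0]
    - [0,0,0]
    - [0,0,0]
    - [0,0,0]
  gripper: [1,1,1,1]

```text
time_s: 6.72
eef_pos: [613.3, -16.8, 113.0]
ee_rot: [0.002, 0.784, 0.621, 0.001]
force: [-4.7, 0.6, 17.7]
grip_width: 0.127
grip_force: 63.4
```

>>> play_rows:
  translation:
    - [0,-0.001,0]
    - [0,-0.0015,0]
    - [0,-0.0015,0]
  rotation:
    - [0,0,0]
    - [0,0,0]
    - [0,0,0]
  gripper: [1,1,1]

```text
time_s: 7.1
eef_pos: [612.2, -16.5, 112.7]
ee_rot: [0.002, 0.784, 0.621, 0.002]
force: [0.5, 0.1, 11.9]
grip_width: 0.125
grip_force: 62.5
```

>>> play_rows:
  translation:
    - [0,0,0.001]
    - [0,0,0.002]
    - [0,0,0.003]
  rotation:
    - [0,0,0]
    - [0,0,0]
    - [0,0,0]
  gripper: [1,1,1]

```text
time_s: 7.48
eef_pos: [612.4, -16.6, 110.3]
ee_rot: [0.002, 0.784, 0.621, 0.002]
force: [-1.1, 1.2, 14.3]
grip_width: 0.124
grip_force: 63.0
```

>>> play_rows:
  translation:
    - [0,0,0.001]
    - [0,-0.0003,0.002]
    - [0,-0.0003,0.003]
  rotation:
    - [0,0,0]
    - [0,0,0]
    - [0,0,0]
  gripper: [1,1,1]

```text
time_s: 7.85
eef_pos: [612.0, -16.5, 106.4]
ee_rot: [0.002, 0.784, 0.621, 0.002]
force: [1.1, -0.4, 8.5]
grip_width: 0.123
grip_force: 62.0
```

>>> play_rows:
  translation:
    - [0,0,0.001]
    - [0,0,0.002]
    - [0,0,0.003]
    - [0,0,0.004]
  rotation:
    - [0,0,0]
    - [0,0,0]
    - [0,0,0]
    - [0,0,0]
  gripper: [1,1,1,1]

```text
time_s: 8.35
eef_pos: [611.2, -16.4, 100.6]
ee_rot: [0.001, 0.784, 0.621, 0.001]
force: [4.7, -0.7, 0.6]
grip_width: 0.127
grip_force: 60.9
```

>>> play_rows:
  translation:
    - [0,0.0008,0.0005]
    - [0,0.001,0.0015]
    - [0,0.001,0.0025]
    - [0,0.001,0.0025]
  rotation:
    - [0,0,0]
    - [0,0,0]
    - [0,0,0]
    - [0,0,0]
  gripper: [1,1,1,1]

```text
time_s: 8.85
eef_pos: [611.5, -16.5, 97.6]
ee_rot: [0.0, 0.784, 0.621, -0.0]
force: [4.6, -1.3, -1.7]
grip_width: 0.127
grip_force: 60.7
```

>>> play_rows:
  translation:
    - [0,0.0006,0.0005]
    - [0,0.001,0.001]
    - [0,0.001,0.0015]
    - [0,0.001,0.0015]
  rotation:
    - [0,0,0]
    - [0,0,0]
    - [0,0,0]
    - [0,0,0]
  gripper: [1,1,1,1]

```text
time_s: 9.35
eef_pos: [612.3, -16.6, 97.0]
ee_rot: [-0.0, 0.784, 0.621, -0.0]
force: [-0.4, 0.0, 5.4]
grip_width: 0.125
grip_force: 61.8
```

>>> play_rows:
  translation:
    - [0,0,0.0005]
    - [0,0,0.001]
    - [0,0,0.001]
  rotation:
    - [0,0,0]
    - [0,0,0]
    - [0,0,0]
  gripper: [1,1,1]

```text
time_s: 9.72
eef_pos: [612.3, -16.6, 96.9]
ee_rot: [0.0, 0.784, 0.621, -0.0]
force: [-3.5, 1.1, 13.0]
grip_width: 0.127
grip_force: 62.7
```

>>> play_rows:
  translation:
    - [0,0,-0.0008]
    - [0,0,-0.0012]
    - [0,0,-0.0012]
  rotation:
    - [0,0,0]
    - [0,0,0]
    - [0,0,0]
  gripper: [1,1,1]

```text
time_s: 10.1
eef_pos: [612.3, -16.6, 97.0]
ee_rot: [-0.0, 0.784, 0.621, -0.0]
force: [-1.0, -0.4, 6.7]
grip_width: 0.124
grip_force: 61.8
```

```bash
python3 - <<'E'
from h import *
st=ctrl.sense(); c=vision.capture("wrist")
print(st["eef_pos"],st["force"],st["wrist_torque"])
Rt=R.from_quat(np.roll(st["ee_rot"],-1)).as_matrix()
tl=lambda u,v,z:Rt.T@(atz(c,(u,v),z,st)-st["eef_pos"])
g=c["pixels"].astype(int).min(2)
f=[]
for u in (262,281,299): 
    col=g[:,u]; print(u,[int(x) for x in col[60:130:2]])
save(c,"w3.png",(150,20,410,280),2.2)
E
```

```text
[612.29764579 -16.60209473  96.97493016] [-1.04741283 -0.39127331  6.69837739] [-0.08245801  0.16373217 -0.04244857]
262 [253, 253, 250, 247, 246, 246, 247, 247, 248, 247, 247, 246, 246, 245, 246, 246, 247, 248, 247, 246, 238, 236, 238, 238, 238, 239, 239, 239, 237, 236, 235, 216, 90, 114, 118]
281 [255, 255, 255, 255, 255, 252, 251, 251, 251, 251, 251, 252, 251, 251, 250, 250, 250, 250, 250, 250, 250, 249, 247, 246, 246, 245, 246, 249, 251, 251, 249, 240, 105, 152, 156]
299 [253, 252, 252, 252, 252, 249, 245, 245, 246, 246, 247, 248, 248, 248, 247, 246, 246, 245, 245, 245, 245, 244, 243, 244, 244, 244, 244, 244, 244, 244, 244, 227, 87, 120, 123]
```

View pics/w3.png

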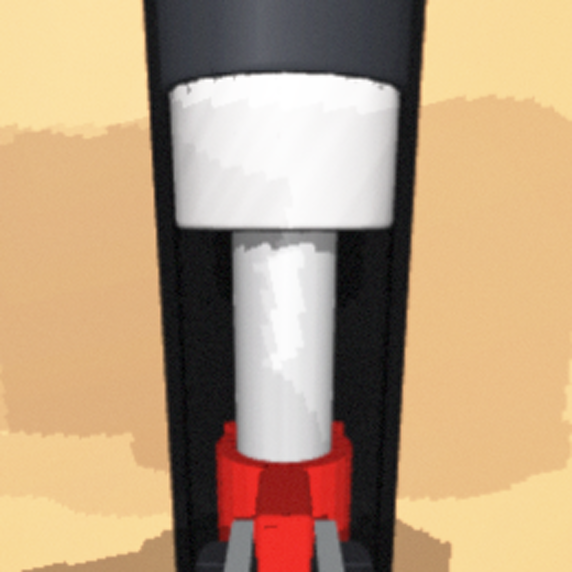

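The clip is seated on the rod, and the gland face is at crop row 229, roughly 54 mm of travel away.

>>> play_rows:
  translation:
    - [0.001,0,-0.0005]
    - [0.004,0,-0.0005]
    - [0.008,0,-0.0005]
    - [0.012,0,-0.0005]
    - [0.016,0.0001,-0.0005]
    - [0.02,0.0001,-0.0005]
  rotation:
    - [0,0,0]
    - [0,0,0]
    - [0,0,0]
    - [0,0,0]
    - [0,0,0]
    - [0,0,0]
  gripper: [1,1,1,1,1,1]

```text
time_s: 10.9
eef_pos: [616.8, 2.2, 97.0]
ee_rot: [0.0, 0.784, 0.621, -0.001]
force: [-2.2, -5.1, 5.4]
grip_width: 0.125
grip_force: 61.5
```

>>> play_rows:
  translation:
    - [0.004,0,0]
    - [0.008,0,0]
    - [0.012,0,0]
    - [0.016,0,0]
    - [0.02,0,0]
    - [0.023,0,0]
    - [0.025,0,0]
    - [0.026,0,0]
  rotation:
    - [0,0,0]
    - [0,0,0]
    - [0,0,0]
    - [0,0,0]
    - [0,0,0]
    - [0,0,0]
    - [0,0,0]
    - [0,0,0]
  gripper: [1,1,1,1,1,1,1,1]

```text
time_s: 11.9
eef_pos: [622.7, 27.4, 97.0]
ee_rot: [0.0, 0.784, 0.621, -0.001]
force: [-2.0, -6.0, 4.3]
grip_width: 0.126
grip_force: 61.5
```

>>> play_rows:
  translation:
    - [0.001,0,0]
    - [0.002,0,0]
    - [0.003,0,0]
    - [0.004,0,0]
    - [0.005,0,0]
  rotation:
    - [0,0,0]
    - [0,0,0]
    - [0,0,0]
    - [0,0,0]
    - [0,0,0]
  gripper: [1,1,1,1,1]

```text
time_s: 12.52
eef_pos: [623.8, 32.2, 97.0]
ee_rot: [0.0, 0.784, 0.621, -0.001]
force: [-1.9, -6.2, 5.2]
grip_width: 0.127
grip_force: 61.5
```

>>> play_rows:
  translation:
    - [0.0005,0,0]
    - [0.001,0,0]
    - [0.0015,0,0]
    - [0.002,0,0]
  rotation:
    - [0,0,0]
    - [0,0,0]
    - [0,0,0]
    - [0,0,0]
  gripper: [1,1,1,1]

```text
time_s: 13.02
eef_pos: [624.3, 34.1, 97.0]
ee_rot: [0.0, 0.784, 0.621, -0.001]
force: [-2.2, -5.0, 4.7]
grip_width: 0.123
grip_force: 61.5
```

>>> play_rows:
  translation:
    - [0.0005,0,0]
    - [0.001,0,0]
    - [0.0015,0,0]
  rotation:
    - [0,0,0]
    - [0,0,0]
    - [0,0,0]
  gripper: [1,1,1]

```text
time_s: 13.4
eef_pos: [624.7, 35.6, 97.0]
ee_rot: [0.0, 0.784, 0.621, -0.001]
force: [-2.3, -5.7, 5.5]
grip_width: 0.122
grip_force: 61.5
```

>>> play_rows:
  translation:
    - [0.0005,0,0]
    - [0.001,0,0]
  rotation:
    - [0,0,0]
    - [0,0,0]
  gripper: [1,1]

```text
time_s: 13.65
eef_pos: [624.9, 36.6, 97.0]
ee_rot: [0.0, 0.784, 0.621, -0.001]
force: [-2.1, -6.3, 5.4]
grip_width: 0.124
grip_force: 61.5
```

>>> play_rows:
  translation:
    - [0.0005,0,0]
    - [0.001,0,0]
  rotation:
    - [0,0,0]
    - [0,0,0]
  gripper: [1,1]

```text
time_s: 13.9
eef_pos: [625.0, 37.1, 97.0]
ee_rot: [0.0, 0.784, 0.621, -0.001]
force: [-3.3, -8.8, 5.0]
grip_width: 0.126
grip_force: 61.6
```

>>> play_rows:
  translation:
    - [0.0005,0,0]
    - [0.0005,0,0]
  rotation:
    - [0,0,0]
    - [0,0,0]
  gripper: [1,1]

```text
time_s: 14.15
eef_pos: [625.0, 37.2, 97.0]
ee_rot: [0.0, 0.784, 0.621, -0.002]
force: [-3.6, -9.8, 5.3]
grip_width: 0.124
grip_force: 61.7
```

>>> play_rows:
  translation:
    - [0.0005,0,0]
    - [0.001,0,0]
    - [0.001,0,0]
  rotation:
    - [0,0,0]
    - [0,0,0]
    - [0,0,0]
  gripper: [1,1,1]

```text
time_s: 14.52
eef_pos: [625.0, 37.2, 97.0]
ee_rot: [0.001, 0.784, 0.621, -0.002]
force: [-5.9, -13.6, 6.2]
grip_width: 0.127
grip_force: 61.8
```

>>> play_rows:
  translation:
    - [0.0004,-0.0003,0]
    - [0.0004,-0.0003,0]
    - [0.0004,-0.0003,0]
    - [0.0004,-0.0003,0]
  rotation:
    - [0,0,0]
    - [0,0,0]
    - [0,0,0]
    - [0,0,0]
  gripper: [1,1,1,1]

```text
time_s: 15.02
eef_pos: [625.0, 37.3, 97.1]
ee_rot: [0.001, 0.784, 0.621, -0.002]
force: [-4.9, -15.9, 5.9]
grip_width: 0.124
grip_force: 61.7
```

>>> play_rows:
  translation:
    - [0,0,0]
    - [0,0,0]
    - [0,0,0]
    - [-0.001,0,-0.0003]
    - [-0.002,0,-0.0006]
    - [-0.003,0,-0.0008]
    - [-0.003,0,-0.0008]
  rotation:
    - [0,0,0]
    - [0,0,0]
    - [0,0,0]
    - [0,0,0]
    - [0,0,0]
    - [0,0,0]
    - [0,0,0]
  gripper: [1,1,1,1,1,1,1]

```text
time_s: 15.9
eef_pos: [624.8, 37.2, 97.2]
ee_rot: [-0.0, 0.784, 0.621, -0.0]
force: [1.2, -4.4, -3.5]
grip_width: 0.126
grip_force: 60.3
```

>>> play_rows:
  translation:
    - [-0.0003,-0.0003,0.0004]
    - [-0.0003,-0.0003,0.0004]
    - [-0.0003,-0.0003,0.0004]
    - [-0.0003,-0.0003,0.0004]
    - [-0.0003,-0.0003,0.0004]
    - [-0.0003,-0.0003,0.0004]
  rotation:
    - [0,0,0]
    - [0,0,0]
    - [0,0,0]
    - [0,0,0]
    - [0,0,0]
    - [0,0,0]
  gripper: [1,0.6,0.3,0,0,0]

```text
time_s: 16.65
eef_pos: [624.6, 37.1, 97.4]
ee_rot: [-0.0, 0.784, 0.621, -0.0]
force: [-0.3, 0.4, -0.8]
grip_width: 0.505
grip_force: 0.0
```

>>> play_rows:
  translation:
    - [0,0,-0.02]
    - [0,0,-0.05]
    - [0,0,-0.08]
    - [0,0,-0.1]
    - [0,0,-0.1]
    - [0,0,-0.1]
  rotation:
    - [0,0,0]
    - [0,0,0]
    - [0,0,0]
    - [0,0,0]
    - [0,0,0]
    - [0,0,0]
  gripper: [0,0,0,0,0,0]

```text
time_s: 17.4
eef_pos: [624.2, 37.2, 196.2]
ee_rot: [-0.001, 0.784, 0.621, -0.001]
force: [0.3, -0.0, -0.1]
grip_width: 0.494
grip_force: 0.0
```

```bash
python3 - <<'E'
from h import *
st=ctrl.sense(); c=vision.capture("wrist"); s=vision.capture("scene")
print(st["time_s"],st["eef_pos"],st["force"])
a=cv2.resize(c["pixels"][80:330,180:380,::-1],(400,500)); b=cv2.resize(s["pixels"][190:315,260:360,::-1],(400,500),interpolation=cv2.INTER_CUBIC)
cv2.imwrite("pics/end.png",np.hstack([a,b]))
E
```

```text
17.4 [624.21746036  37.15450645 196.19603769] [ 0.26962385 -0.02450411 -0.10197536]
```

View pics/end.png

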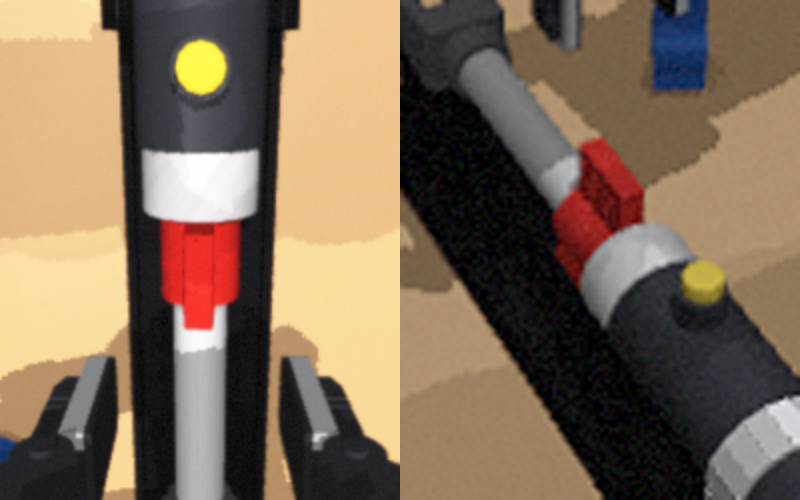

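The clip sits flush against the gland face at (200,220) in the left half, upright and in line with the rod, and the gripper is well clear. I'm handing the job in.

```bash
python3 -c "
from rig import ctrl
print(ctrl.finish_job())"
```

```text
the job is handed in; nothing more can be done
None
```

The red clip is snapped onto the rod, was pushed against the gland with about 10 N, and was released with no gap visible; I handed the job in after about 17.5 s of robot time, and no verdict came back.

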